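# Reload the dried sample vials into the run rack in reverse order

### The arm

A 6-joint arm with a two-finger parallel gripper is mounted at the origin on the work surface. World frame = base frame: x ahead of the robot, y to its left, z up, the work surface at z = 0. Lengths are in m, angles in degrees, forces in N, time in s.
With the tool pointing down it reaches from about 0.35 to 1 m from the base axis. Payload 7.1 kg.
Tool frame: the origin (TCP) lies on the centre line of the jaws, within the pads' length; the fingertips stand 19 mm ahead of it and the grasp point (between the pads) is the TCP (ctrl.nose_length is the z of the fingertips in the tool frame, in m); z points along the fingers, y is the line along which they close (so a half turn about z gives the same grasp; the last joint's range is limited). The gripper opens to 85 mm and grips with 20 to 120 N. Pads are 22 mm wide; open, the fingers measure 114 mm over their backs; the gripper's body (76 mm by 85 mm) begins 54 mm behind the grasp point. The pads swing forward as they close: fully open they stand 13 mm farther back than shut.
Start: joints at [71.792, 24.242, 93.386, -0, 62.372, -1.089], TCP at [0.184, 0.597, 0.25] pointing down, gripper open.
Joint ranges: [-172.04, 172.04], [-51.8, 120.97], [4.93, 147.93], [-75.15, 255.16], [6.16, 154.13], [-145.62, 145.62]. Speed limits (degrees/s): [136.94, 136.94, 172.46, 180, 180, 180].

### API

Orientations are given as a 3x3 rotation matrix whose columns are the frame's x, y, z axes.
In Python, from rig import ctrl gives the robot as it stands. The module is installed in compiled form; this text tells all that it offers.
- The arm moves only by the tool play_rows, never from a script. Its argument "rows" is a list of rows, each a list of 7 numbers: the shift along the tool's x, y, z in parts of the range, where 1.0 means 75 cm, then the turn, a rotation vector about the tool's x, y, z in a scale on which 1.0 is 2 pi rad, then the opening, from -1 (shut) to 1 (fully open). In form: [[x, y, z, rx, ry, rz, hand], ...]. A call has 1 to 20 rows; each row is the pose to reach, as a shift and turn from the pose commanded when the call began, along the tool's axes at that moment; what a row does not reach only later rows make up. A row lasts 1/12 s, in which the tool goes at most 41.7 mm and 7.16 degrees, less where a joint would pass 70% of its speed; a pose out of reach is approached as far as the arm can. Shift and turn numbers lie between -1 and 1, and a call with a number outside is refused. A call with a gripper value outside its range is refused whole. The fingers move at their own pace and stop on an object; "newtons" is the grip in N (left out, the last holds). Time passes only in rows, so rows that repeat a pose let the fingers close. It gives the time, the measured TCP pose, the force, the opening and the grip force at its end, in the units of the state.
- ctrl.read_state(): the state, without advancing time (a new reading comes with each control period).
- ctrl.grab_frame(name): name is "scene" or "side" or "wrist"; returns (picture, depth): 400x640x3 uint8, red, green, blue; 400x640 float32, m along the optical axis (not along the pixel's ray), 0 where there is no reading.
- ctrl.camera_info(name): a dict with "fx", "fy", "cx", "cy" (pixels), "eye" and "orientation" of the camera in the world. Camera axes: x right, y up, looking along -z (the intrinsics and any distortion apply to the point x, -y, -z); pixel columns grow to the right and rows downward; lengths in m; the calibration is good to about 2 mm. A picture is of the moment at which its call begins: read the wrist's pose just before it. camera_info takes no time and is no camera call; for the wrist camera it gives the pose at the moment of the call.
- ctrl.close_job(): hands the job in; it is judged then, once.
The state is a dict: "t": time; "joint_pos": joint angles; "joint_velocities": joint speeds; "effort": joint torques, N m; "ee_pos": TCP position; "tool_rot": TCP orientation; "wrist_force": force on the tool from outside, world axes, zero at the start; "moment": the same for the moment, N m; "gripper_width": finger opening in m; "grip_force": force on a finger pad.
Only numpy, scipy, OpenCV 4.12 (cv2) and the standard library are available. Lean on these libraries where they do the work, as an engineer would, in place of code of your own. Each camera call takes 0.05 s, during which the arm holds its last target. There are 200 camera calls.

### The job

Move the four capped sample vials from the grey metal oven tray into the white run rack, one to a well, in reverse order: the vial that starts next to the tray's black end block goes into the rack well farthest from the rack's black end block, the next one into the next well, and so on, until the vial that starts farthest from the tray's block stands next to the rack's block. Keep the vials upright and set each gently down on the floor of its well, without dropping it.

Things in the scene. Friction and masses are not known exactly. Their poses are not given: they have to be found in the camera images.
- tray: Oven tray: dull grey metal, fixed, 54 mm wide (x). Row of four square wells along its y axis, centres at x = 0, y = -90, -30, 30, 90 mm, 46 x 46 mm inside, floor 4 mm above the table, walls 22 mm high; a black end block (22 mm long, 30 mm high) at the +y end, centred at y = 138 mm. Origin on the table under the row's middle, z up. Holds the vials at the start.
- rack: Run rack: white plastic, fixed, 54 mm wide (x). Row of four square wells along its y axis, centres at x = 0, y = -90, -30, 30, 90 mm, 46 x 46 mm inside, floor 4 mm above the table, walls 26 mm high; a black end block (22 mm long, 34 mm high) at the +y end, centred at y = 138 mm. Origin on the table under the row's middle, z up. Empty at the start.
- vial_red: Closed amber glass sample vial with a red cap and a white paper band, a plain upright cylinder 28 mm in diameter (glass and cap alike) and 80 mm tall (cap the top 22 mm), 40 to 85 g, loose. Origin at the centre of its underside, z up. At the start it stands within a few mm of the centre of one tray well, a neighbour 60 mm away.
- vial_blue: Closed amber glass sample vial with a blue cap and a white paper band, a plain upright cylinder 28 mm in diameter (glass and cap alike) and 80 mm tall (cap the top 22 mm), 40 to 85 g, loose. Origin at the centre of its underside, z up. At the start it stands within a few mm of the centre of one tray well, a neighbour 60 mm away.
- vial_yellow: Closed amber glass sample vial with a yellow cap and a white paper band, a plain upright cylinder 28 mm in diameter (glass and cap alike) and 80 mm tall (cap the top 22 mm), 40 to 85 g, loose. Origin at the centre of its underside, z up. At the start it stands within a few mm of the centre of one tray well, a neighbour 60 mm away.
- vial_green: Closed amber glass sample vial with a green cap and a white paper band, a plain upright cylinder 28 mm in diameter (glass and cap alike) and 80 mm tall (cap the top 22 mm), 40 to 85 g, loose. Origin at the centre of its underside, z up. At the start it stands within a few mm of the centre of one tray well, a neighbour 60 mm away.
- tag_red: Red label clip, 12 x 30 x 18 mm high, fixed to the outside of the tray's -x wall (33.5 mm from the row's line) beside the well in which the red-capped vial starts. It stays there and so records the starting order; not to be moved. Origin at the centre of its underside, on the table.
- tag_blue: Blue label clip, 12 x 30 x 18 mm high, fixed to the outside of the tray's -x wall (33.5 mm from the row's line) beside the well in which the blue-capped vial starts. It stays there and so records the starting order; not to be moved. Origin at the centre of its underside, on the table.
- tag_yellow: Yellow label clip, 12 x 30 x 18 mm high, fixed to the outside of the tray's -x wall (33.5 mm from the row's line) beside the well in which the yellow-capped vial starts. It stays there and so records the starting order; not to be moved. Origin at the centre of its underside, on the table.
- tag_green: Green label clip, 12 x 30 x 18 mm high, fixed to the outside of the tray's -x wall (33.5 mm from the row's line) beside the well in which the green-capped vial starts. It stays there and so records the starting order; not to be moved. Origin at the centre of its underside, on the table.

How it is judged (in metres and radians):
At the end, for the whole second after the job is handed in: Each vial stands upright (within 0.1 rad), at rest and released on the floor of its own rack well (within 14 mm of its centre along either rack axis, underside under 10 mm up), in the reverse of the starting order: one that started at y in the tray frame is at -y in the rack frame (((y of tag_red in the frame of tray between -0.12 and -0.06 m and y of vial_red in the frame of rack between 0.076 and 0.104 m) or (y of tag_red in the frame of tray between -0.06 and 0 m and y of vial_red in the frame of rack between 0.016 and 0.044 m) or (y of tag_red in the frame of tray between 0 and 0.06 m and y of vial_red in the frame of rack between -0.044 and -0.016 m) or (y of tag_red in the frame of tray between 0.06 and 0.12 m and y of vial_red in the frame of rack between -0.104 and -0.076 m)) and x of vial_red in the frame of rack between -0.014 and 0.014 m and z of vial_red in the frame of rack between 0 and 0.01 m and angle between each of vial_red, vial_blue, vial_yellow, vial_green's own z axis and vertical below 0.1 rad and linear speed of each of vial_red, vial_blue, vial_yellow, vial_green below 0.02 m/s and ((y of tag_blue in the frame of tray between -0.12 and -0.06 m and y of vial_blue in the frame of rack between 0.076 and 0.104 m) or (y of tag_blue in the frame of tray between -0.06 and 0 m and y of vial_blue in the frame of rack between 0.016 and 0.044 m) or (y of tag_blue in the frame of tray between 0 and 0.06 m and y of vial_blue in the frame of rack between -0.044 and -0.016 m) or (y of tag_blue in the frame of tray between 0.06 and 0.12 m and y of vial_blue in the frame of rack between -0.104 and -0.076 m)) and x of vial_blue in the frame of rack between -0.014 and 0.014 m and z of vial_blue in the frame of rack between 0 and 0.01 m and ((y of tag_yellow in the frame of tray between -0.12 and -0.06 m and y of vial_yellow in the frame of rack between 0.076 and 0.104 m) or (y of tag_yellow in the frame of tray between -0.06 and 0 m and y of vial_yellow in the frame of rack between 0.016 and 0.044 m) or (y of tag_yellow in the frame of tray between 0 and 0.06 m and y of vial_yellow in the frame of rack between -0.044 and -0.016 m) or (y of tag_yellow in the frame of tray between 0.06 and 0.12 m and y of vial_yellow in the frame of rack between -0.104 and -0.076 m)) and x of vial_yellow in the frame of rack between -0.014 and 0.014 m and z of vial_yellow in the frame of rack between 0 and 0.01 m and ((y of tag_green in the frame of tray between -0.12 and -0.06 m and y of vial_green in the frame of rack between 0.076 and 0.104 m) or (y of tag_green in the frame of tray between -0.06 and 0 m and y of vial_green in the frame of rack between 0.016 and 0.044 m) or (y of tag_green in the frame of tray between 0 and 0.06 m and y of vial_green in the frame of rack between -0.044 and -0.016 m) or (y of tag_green in the frame of tray between 0.06 and 0.12 m and y of vial_green in the frame of rack between -0.104 and -0.076 m)) and x of vial_green in the frame of rack between -0.014 and 0.014 m and z of vial_green in the frame of rack between 0 and 0.01 m); the robot touches nothing.
It fails at once if a vial is tipped more than about 35 degrees (angle between any of vial_red, vial_blue, vial_yellow, vial_green's own z axis and vertical above 0.6 rad).
It fails at once if a vial is dropped into the rack (it falls the last part at more than 0.7 m/s) ((x of vial_red in the frame of rack between -0.03 and 0.03 m and y of vial_red in the frame of rack between -0.13 and 0.13 m and z of vial_red in the frame of rack below 0.03 m and linear speed of vial_red above 0.7 m/s) or (x of vial_blue in the frame of rack between -0.03 and 0.03 m and y of vial_blue in the frame of rack between -0.13 and 0.13 m and z of vial_blue in the frame of rack below 0.03 m and linear speed of vial_blue above 0.7 m/s) or (x of vial_yellow in the frame of rack between -0.03 and 0.03 m and y of vial_yellow in the frame of rack between -0.13 and 0.13 m and z of vial_yellow in the frame of rack below 0.03 m and linear speed of vial_yellow above 0.7 m/s) or (x of vial_green in the frame of rack between -0.03 and 0.03 m and y of vial_green in the frame of rack between -0.13 and 0.13 m and z of vial_green in the frame of rack below 0.03 m and linear speed of vial_green above 0.7 m/s)).
It also fails if it takes over 102 s, if anything falls off the work surface, if the arm or the gripper's body presses on something with over 40 N, if the wrist force passes 120 N, or if a joint passes its speed limit or range.

## Working session

There is one attempt and no reset: what is moved stays moved. The work goes in short steps, Python scripts to look and compute and a tool call to move; the robot and the scene stay as the last step left them, time stands still between calls to the robot, and variables do not carry over. Pictures are saved under pics/ and viewed, at most 14 in all, crops included, and the job is handed in when it is done.

Besides the shell and the picture viewer there is one more tool, called after "Call:" as name([rows], argument=value, ...), one row to a line, values as JSON. play_rows: Moves the arm, as the interface text tells. Its arguments: {"type":"object","properties":{"rows":{"type":"array"},"newtons":{"type":"number"}},"required":["rows"]}

```bash
mkdir -p pics
python3 - <<'E'
from rig import ctrl
import cv2
s=ctrl.read_state();print(s['t'],s['ee_pos'],s['tool_rot'],s['gripper_width'])
for n in("scene","wrist"):
    i=ctrl.camera_info(n);p,d=ctrl.grab_frame(n)
    import numpy as np
    np.savez(f'{n}.npz',p=p,d=d,**{k:v for k,v in i.items()})
    print(n,i)
    cv2.imwrite(f'pics/{n}1.png',p[:,:,::-1])
E
```

```text
0.0 [0.18380024 0.59679765 0.24952113] [[-9.55689549e-01  2.94376000e-01 -5.06228811e-04]
 [ 2.94376432e-01  9.55688371e-01 -1.50109284e-03]
 [ 4.19112801e-05 -1.58360057e-03 -9.99998745e-01]] 0.08562300801992001
scene {'fx': 453.24341340323963, 'fy': 453.24341340323963, 'cx': 319.4027895888181, 'cy': 203.88955795146993, 'eye': array([ 0.97653756, -0.36212956,  0.75802599]), 'orientation': array([[ 0.63164944, -0.60439561,  0.48551512],
       [ 0.77525258,  0.49118417, -0.39714171],
       [ 0.00155336,  0.62725119,  0.77881547]])}
wrist {'fx': 353.27931296689763, 'fy': 353.27931296689763, 'cx': 315.72007602661125, 'cy': 200.64299804769618, 'eye': array([0.11633621, 0.61733211, 0.37245705]), 'orientation': array([[ 2.93959803e-01, -9.18111866e-01, -2.65816171e-01],
       [ 9.55817341e-01,  2.82095739e-01,  8.26753025e-02],
       [-9.19567220e-04, -2.78374921e-01,  9.60472049e-01]])}
```

View pics/scene1.png

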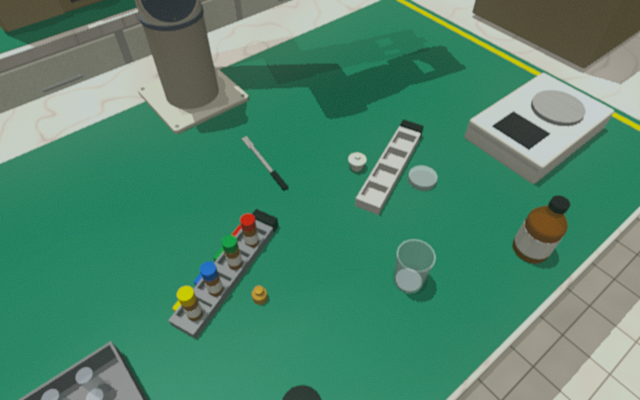

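View pics/wrist1.png

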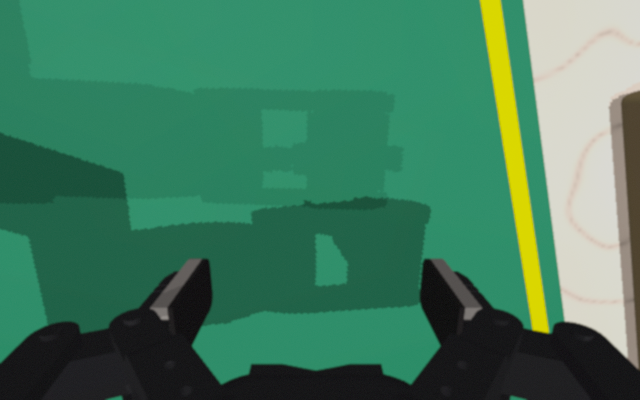

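The scene view shows the tray with red nearest its black block at (265,218), then green (231,243), blue (209,270) and yellow (187,296). The empty rack runs from (370,200) to its block at (411,128). The wrist view shows only bare bench and the jaws. Next I'll locate both parts from the depth image.

```bash
cat > h.py <<'E'
import numpy as np,cv2
def cloud(d,i):
    v,u=np.mgrid[:400,:640]
    c=np.stack([(u-i['cx'])/i['fx']*d,-(v-i['cy'])/i['fy']*d,-d],-1)
    return c@np.array(i['orientation']).T+np.array(i['eye'])
def caps(p,w):
    h=cv2.cvtColor(p,cv2.COLOR_RGB2HSV);H,S,V=[h[...,k].astype(int) for k in range(3)]
    out={}
    for n,lo,hi in(("red",174,184),("yellow",25,33),("green",48,68),("blue",100,115)):
        m=((H+ (180*(H<10) if n=="red" else 0))>=lo)&((H+(180*(H<10) if n=="red" else 0))<=hi)&(S>140)&(w[...,2]>.079)&(w[...,2]<.095)
        q=w[m]
        if len(q)>8: 
            out[n]=(len(q),np.round(np.array(cv2.minEnclosingCircle(q[:,:2].astype(np.float32))[0]),4),round(float(np.median(q[:,2])),4))
    return out
E
python3 - <<'E'
from h import *
z=np.load('scene.npz');p,d=z['p'],z['d'];w=cloud(d,z)
print(caps(p,w))
for n,(a,b,c,e) in dict(tray=(160,340,205,285),rack=(350,430,115,215)).items():
    W=w[a and c:e,a:b] if 0 else (w[205:340,160:285] if n=='tray' else w[115:215,350:430])
    P=(p[205:340,160:285] if n=='tray' else p[115:215,350:430])
    m=(W[...,2]>.016)&(W[...,2]<.032)
    n_,lab,st,ce=cv2.connectedComponentsWithStats(m.astype(np.uint8))
    k=1+np.argmax(st[1:,4]);q=W[lab==k][:,:2].astype(np.float32)
    print(n,len(q),cv2.minAreaRect(q))
    dark=(P.max(-1)<50)&(W[...,2]>.02)&(W[...,2]<.06)
    print(' block',np.round(np.median(W[dark],0),4),dark.sum())
E
```

```text
{'red': (121, array([ 0.4979, -0.1446]), 0.0825), 'yellow': (204, array([ 0.5382, -0.2542]), 0.0827), 'blue': (183, array([ 0.5438, -0.2553]), 0.0825)}
tray 1753 ((0.5187692046165466, -0.21666806936264038), (0.0667886883020401, 0.27622324228286743), 22.69757652282715)
 block [ 0.4849 -0.0976  0.0272] 83
rack 1274 ((0.5234564542770386, 0.21864090859889984), (0.05554590001702309, 0.2780689597129822), 23.5395450592041)
 block [0.4751 0.329  0.0304] 55
```

The manual's scale: shifts go in shares of 75 cm and turns go in shares of 2 pi rad. Converting my numbers, -41.6 cm / 75 = -0.5547, -23.9 cm / 75 = -0.3187, 0.86 rad / 6.2832 = 0.1369.

Call:
play_rows([
  [-0.5547,-0.3187,-0.0667,0,0,0.1369,1],
  [-0.5547,-0.3187,-0.0667,0,0,0.1369,1],
  [-0.5547,-0.3187,-0.0667,0,0,0.1369,1],
  [-0.5547,-0.3187,-0.0667,0,0,0.1369,1],
  [-0.5547,-0.3187,-0.0667,0,0,0.1369,1],
  [-0.5547,-0.3187,-0.0667,0,0,0.1369,1],
  [-0.5547,-0.3187,-0.0667,0,0,0.1369,1],
  [-0.5547,-0.3187,-0.0667,0,0,0.1369,1],
  [-0.5547,-0.3187,-0.0667,0,0,0.1369,1],
  [-0.5547,-0.3187,-0.0667,0,0,0.1369,1],
  [-0.5547,-0.3187,-0.0667,0,0,0.1369,1],
  [-0.5547,-0.3187,-0.0667,0,0,0.1369,1],
  [-0.5547,-0.3187,-0.0667,0,0,0.1369,1],
  [-0.5547,-0.3187,-0.0667,0,0,0.1369,1],
  [-0.5547,-0.3187,-0.0667,0,0,0.1369,1],
  [-0.5547,-0.3187,-0.0667,0,0,0.1369,1],
])

```text
t: 1.43
ee_pos: [0.5102, 0.2472, 0.2999]
tool_rot: [[-0.402, 0.916, -0.001], [0.916, 0.402, -0.0], [0.0, -0.001, -1.0]]
wrist_force: [0.3, 0.7, 0.4]
gripper_width: 0.0851
grip_force: 0.0
```

Run:
```python
from rig import ctrl
from h import *
s=ctrl.read_state();print(s['t'],s['ee_pos'],s['tool_rot'],s['joint_pos'])
i=ctrl.camera_info("wrist");p,d=ctrl.grab_frame("wrist");np.savez('w2.npz',p=p,d=d,**i)
cv2.imwrite('pics/w2.png',p[:,:,::-1])
```

```text
1.4333 [0.51016421 0.24717547 0.29991739] [[-4.01538445e-01  9.15841585e-01 -1.03339382e-03]
 [ 9.15842139e-01  4.01538464e-01 -1.98005092e-04]
 [ 2.33606068e-04 -1.02593226e-03 -9.99999446e-01]] [2.46402911e+01 1.62529256e+01 9.81731642e+01 1.57792934e-02
 6.56324587e+01 9.59376472e-01]
```

View pics/w2.png

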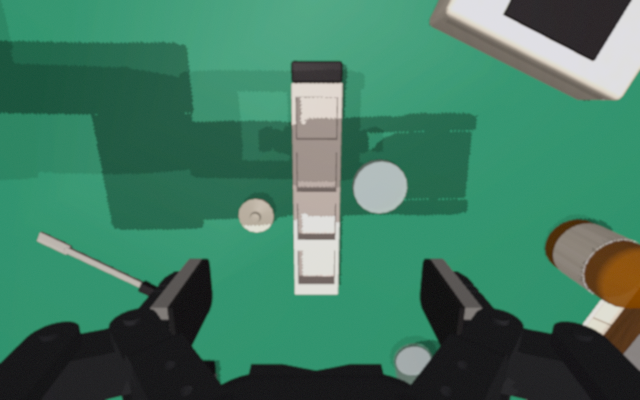

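The wrist view shows the rack upright in the image, with its top from (291,62) to (340,294) and its block at the top (317,72). All four wells are empty. Now the tray view.

To row units: -40 cm / 75 = -0.5333, -17.8 cm / 75 = -0.2373.

Call:
play_rows([
  [-0.5333,-0.2373,0,0,0,0,1],
  [-0.5333,-0.2373,0,0,0,0,1],
  [-0.5333,-0.2373,0,0,0,0,1],
  [-0.5333,-0.2373,0,0,0,0,1],
  [-0.5333,-0.2373,0,0,0,0,1],
  [-0.5333,-0.2373,0,0,0,0,1],
  [-0.5333,-0.2373,0,0,0,0,1],
  [-0.5333,-0.2373,0,0,0,0,1],
  [-0.5333,-0.2373,0,0,0,0,1],
  [-0.5333,-0.2373,0,0,0,0,1],
  [-0.5333,-0.2373,0,0,0,0,1],
  [-0.5333,-0.2373,0,0,0,0,1],
  [-0.5333,-0.2373,0,0,0,0,1],
  [-0.5333,-0.2373,0,0,0,0,1],
  [-0.5333,-0.2373,0,0,0,0,1],
])

```text
t: 2.73
ee_pos: [0.5083, -0.1896, 0.3002]
tool_rot: [[-0.402, 0.915, -0.0], [0.915, 0.402, 0.0], [0.001, -0.0, -1.0]]
wrist_force: [-0.8, -0.3, 1.0]
gripper_width: 0.0854
grip_force: 0.0
```

Run:
```python
from rig import ctrl
from h import *
s=ctrl.read_state();print(s['t'],s['ee_pos'],s['joint_pos'])
i=ctrl.camera_info("wrist");p,d=ctrl.grab_frame("wrist");np.savez('w3.npz',p=p,d=d,**i)
cv2.imwrite('pics/w3.png',p[:,:,::-1])
z=np.load('w2.npz');p,d=z['p'],z['d'];w=cloud(d,z)
print('table z',np.median(w[300:340,290:350,2]),'stopper/lid z',w[205:225,247:267,2].max(),np.median(w[180:190,375:385,2]))
m=np.zeros((400,640),bool);m[50:305,280:350]=1
m&=(w[...,2]>.019)&(w[...,2]<.045)
q=w[m]; print(len(q),cv2.minAreaRect(q[:,:2].astype(np.float32)))
t=m&(w[...,2]>.0305); print('block',w[t].mean(0),t.sum(),cv2.minAreaRect(w[t][:,:2].astype(np.float32)))
wl=m&~t; print('walls z',np.median(w[wl][:,2]))
```

```text
2.7333 [ 0.50826783 -0.18962588  0.30022351] [-2.17252488e+01  1.40452900e+01  1.01134624e+02  1.83607102e-02
  6.48508112e+01 -4.54589955e+01]
table z -0.0002267921941486728 stopper/lid z 0.4228252123528785 0.015284128994607071
5222 ((0.5223242044448853, 0.2194455862045288), (0.05410100892186165, 0.2759559154510498), 23.573516845703125)
block [0.47139726 0.33632915 0.03304818] 1107 ((0.4715379774570465, 0.33636781573295593), (0.05337598919868469, 0.02076476812362671), 23.73250961303711)
walls z 0.025162471651414664
```

View pics/w3.png

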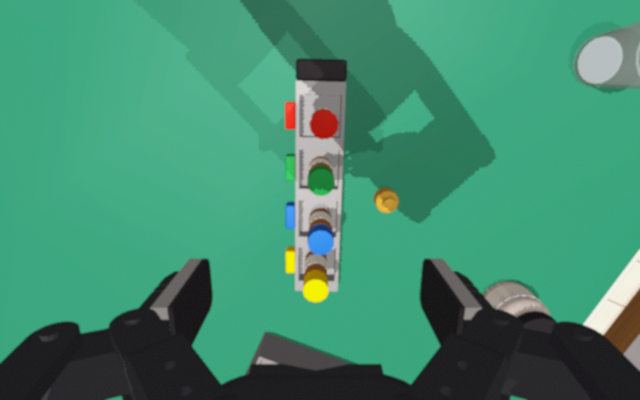

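The tray view shows the caps at red (324,124), green (320,180), blue (320,241) and yellow (316,290). The clips are on the left, and the black block is at the top (321,70).

Run:
```python
from h import *
z=np.load('w3.npz');p,d=z['p'],z['d'];w=cloud(d,z)
h=cv2.cvtColor(p,cv2.COLOR_RGB2HSV)
for n,(u,v) in dict(red=(324,124),green=(320,180),blue=(320,241),yellow=(316,290)).items():
    m=np.zeros((400,640),bool);m[v-22:v+22,u-22:u+22]=1
    m&=(w[...,2]>.080)&(w[...,2]<.088)&(h[...,1]>120)
    q=w[m];c,r=cv2.minEnclosingCircle(q[:,:2].astype(np.float32))
    print(n,m.sum(),np.round(c,4),round(r,4),np.round(q.mean(0),4))
m=np.zeros((400,640),bool);m[55:300,290:350]=1
m&=(w[...,2]>.017)&(w[...,2]<.035)&(h[...,1]<80)
q=w[m];print(cv2.minAreaRect(q[:,:2].astype(np.float32)))
t=m&(w[...,2]>.027);print('block',cv2.minAreaRect(w[t][:,:2].astype(np.float32)))
```

```text
red 636 [ 0.4962 -0.143 ] 0.0138 [ 0.4961 -0.1431  0.0833]
green 538 [ 0.5161 -0.1952] 0.0135 [ 0.5159 -0.195   0.0832]
blue 508 [ 0.5416 -0.2544] 0.014 [ 0.5415 -0.2538  0.0831]
yellow 473 [ 0.5596 -0.3079] 0.0141 [ 0.5593 -0.3071  0.0831]
((0.5220664739608765, -0.2142890840768814), (0.05406179651618004, 0.27492719888687134), 22.57358741760254)
block ((0.5168240070343018, -0.1947510838508606), (0.05082571879029274, 0.23420780897140503), 23.850107192993164)
```

To row units: 24 cm / 75 = 0.32, 23.5 cm / 75 = 0.3133.

Call:
play_rows([
  [0.0627,0.0107,0.0533,0,0,0,0.4],
  [0.0627,0.0107,0.1067,0,0,0,0.4],
  [0.0627,0.0107,0.1467,0,0,0,0.4],
  [0.0627,0.0107,0.1867,0,0,0,0.4],
  [0.0627,0.0107,0.2267,0,0,0,0.4],
  [0.0627,0.0107,0.2667,0,0,0,0.4],
  [0.0627,0.0107,0.2933,0,0,0,0.4],
  [0.0627,0.0107,0.3133,0,0,0,0.4],
  [0.0627,0.0107,0.32,0,0,0,0.4],
  [0.0627,0.0107,0.32,0,0,0,0.4],
  [0.0627,0.0107,0.32,0,0,0,0.4],
], newtons=40)

```text
t: 3.7
ee_pos: [0.4972, -0.1446, 0.0608]
tool_rot: [[-0.401, 0.916, 0.0], [0.916, 0.401, -0.0], [-0.0, 0.0, -1.0]]
wrist_force: [0.5, -0.4, -0.1]
gripper_width: 0.0594
grip_force: 0.0
```

Run:
```python
from rig import ctrl
from h import *
p,d=ctrl.grab_frame("side");cv2.imwrite('pics/s1.png',p[:,:,::-1])
z=np.load('w2.npz');w=cloud(z['d'],z);q=w[205:225,245:268,2];print('stopper',q[q<.2].max())
z=np.load('scene.npz');w=cloud(z['d'],z)
m=(w[...,2]>.1)&(w[...,2]<.4)&(abs(w[...,1])<.4)&(w[...,0]>.4)&(w[...,0]<.64);print(m.sum())
```

```text
stopper 0.03775346945432945
0
```

View pics/s1.png

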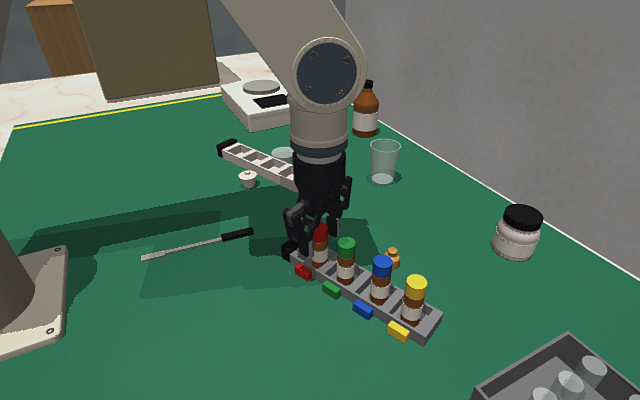

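The side view shows the open fingers straddling the red cap at (320,228), clear of the green vial. I'll close, then lift.

To row units: -12 cm / 75 = -0.16, -11 cm / 75 = -0.1467.

Call:
play_rows([
  [0,0,0,0,0,0,-1],
  [0,0,0,0,0,0,-1],
  [0,0,0,0,0,0,-1],
  [0,0,0,0,0,0,-1],
  [0,0,0,0,0,0,-1],
  [0,0,0,0,0,0,-1],
  [0,0,-0.0067,0,0,0,-1],
  [0,0,-0.02,0,0,0,-1],
  [0,0,-0.04,0,0,0,-1],
  [0,0,-0.0667,0,0,0,-1],
  [0,0,-0.1067,0,0,0,-1],
  [0,0,-0.1467,0,0,0,-1],
  [0,0,-0.16,0,0,0,-1],
  [0,0,-0.16,0,0,0,-1],
], newtons=40)

```text
t: 4.92
ee_pos: [0.4985, -0.1457, 0.1837]
tool_rot: [[-0.4, 0.916, 0.006], [0.916, 0.4, -0.002], [-0.004, 0.005, -1.0]]
wrist_force: [0.3, 0.4, -0.8]
gripper_width: 0.0271
grip_force: 39.4
```

To row units: 22.1 cm / 75 = 0.2947, 21.4 cm / 75 = 0.2853.

Call:
play_rows([
  [0.0093,0.0067,0,0,0,0,-1],
  [0.0293,0.0227,0,0,0,0,-1],
  [0.0587,0.0453,0,0,0,0,-1],
  [0.0947,0.072,0,0,0,0,-1],
  [0.1293,0.0987,0,0,0,0,-1],
  [0.1653,0.1267,0,0,0,0,-1],
  [0.2,0.1533,0,0,0,0,-1],
  [0.236,0.18,0,0,0,0,-1],
  [0.2653,0.2027,0,0,0,0,-1],
  [0.2853,0.2187,0,0,0,0,-1],
  [0.2947,0.2253,0,0,0,0,-1],
  [0.2947,0.2253,0,0,0,0,-1],
  [0.2947,0.2253,0.04,0,0,0,-1],
  [0.2947,0.2253,0.08,0,0,0,-1],
  [0.2947,0.2253,0.1067,0,0,0,-1],
  [0.2947,0.2253,0.1067,0,0,0,-1],
  [0.2947,0.2253,0.1067,0,0,0,-1],
])

```text
t: 6.33
ee_pos: [0.5616, 0.1238, 0.099]
tool_rot: [[-0.399, 0.917, -0.004], [0.917, 0.399, -0.001], [0.001, -0.004, -1.0]]
wrist_force: [-0.2, -0.4, -0.2]
gripper_width: 0.0267
grip_force: 39.5
```

Run:
```python
from rig import ctrl
from h import *
s=ctrl.read_state();print(s['ee_pos'],s['tool_rot'][:,0])
i=ctrl.camera_info("wrist");p,d=ctrl.grab_frame("wrist");a=p[100:400,160:480]
b=ctrl.grab_frame("scene")[0][80:260,300:500]
cv2.imwrite('pics/w4.png',np.hstack([cv2.resize(a,(426,400)),cv2.resize(b,(374,400))])[:,:,::-1])
```

```text
[0.56163871 0.12380703 0.09897231] [-3.99467442e-01  9.16747089e-01  7.32963079e-04]
```

View pics/w4.png

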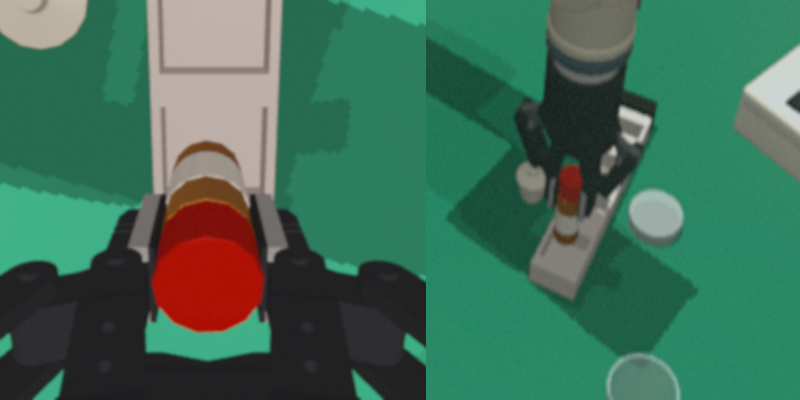

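To row units: 3.9 cm / 75 = 0.052, 3.8 cm / 75 = 0.0507.

Call:
play_rows([
  [0,0,0.0133,0,0,0,-1],
  [0,0,0.0267,0,0,0,-1],
  [0,0,0.0373,0,0,0,-1],
  [0,0,0.0453,0,0,0,-1],
  [0,0,0.0507,0,0,0,-1],
  [0,0,0.052,0,0,0,-1],
  [0,0,0.052,0,0,0,-1],
  [0,0,0.052,0,0,0,-1],
])

```text
t: 7.1
ee_pos: [0.5628, 0.125, 0.0614]
tool_rot: [[-0.401, 0.916, -0.001], [0.916, 0.401, -0.0], [0.0, -0.001, -1.0]]
wrist_force: [-1.8, -0.4, 5.1]
gripper_width: 0.0272
grip_force: 40.2
```

To row units: -27.4 cm / 75 = -0.3653, -26.5 cm / 75 = -0.3533.

Call:
play_rows([
  [0,0,0,0,0,0,-0.1],
  [0,0,0,0,0,0,0.2],
  [0,0,0,0,0,0,0.4],
  [0,0,0,0,0,0,0.4],
  [0,0,-0.0133,0,0,0,0.4],
  [0,0,-0.0533,0,0,0,0.4],
  [0,0,-0.1067,0,0,0,0.4],
  [0,0,-0.16,0,0,0,0.4],
  [-0.04,-0.0253,-0.1733,0,0,0,0.4],
  [-0.08,-0.0493,-0.1733,0,0,0,0.4],
  [-0.12,-0.0747,-0.1733,0,0,0,0.4],
  [-0.16,-0.1,-0.1733,0,0,0,0.4],
  [-0.2,-0.1253,-0.1733,0,0,0,0.4],
  [-0.24,-0.1493,-0.1733,0,0,0,0.4],
  [-0.28,-0.1747,-0.1733,0,0,0,0.4],
  [-0.32,-0.2,-0.1733,0,0,0,0.4],
  [-0.3533,-0.22,-0.1733,0,0,0,0.4],
  [-0.3653,-0.228,-0.1733,0,0,0,0.4],
  [-0.3653,-0.228,-0.1733,0,0,0,0.4],
  [-0.3653,-0.228,-0.1733,0,0,0,0.4],
])

```text
t: 8.77
ee_pos: [0.516, -0.1944, 0.1916]
tool_rot: [[-0.399, 0.917, 0.0], [0.917, 0.399, 0.0], [0.0, 0.0, -1.0]]
wrist_force: [0.4, 0.1, -0.2]
gripper_width: 0.06
grip_force: 0.0
```

Run:
```python
from rig import ctrl
from h import *
s=ctrl.read_state();print(s['ee_pos'],s['tool_rot'][:,0])
p,d=ctrl.grab_frame("scene");i=ctrl.camera_info("scene")
w=cloud(d,i)
for n,c in dict(rack=w[110:225,340:440],tray=w[190:345,150:290]).items():
  m=(c[...,2]>.078)&(c[...,2]<.09)
  k,l,st,_=cv2.connectedComponentsWithStats(m.astype(np.uint8))
  for j in range(1,k):
    q=c[l==j]
    if len(q)>10: print(n,len(q),np.round(cv2.minEnclosingCircle(q[:,:2].astype(np.float32))[0],4),q[:,2].mean())
b=np.hstack([cv2.resize(p[100:220,340:460],(400,400)),cv2.resize(p[190:340,150:300],(400,400))])
cv2.imwrite('pics/s5.png',b[:,:,::-1])
```

```text
[ 0.51599613 -0.19440271  0.19163024] [-3.99129761e-01  9.16894418e-01  2.46119194e-04]
rack 122 [0.5622 0.125 ] 0.08159313563092128
tray 171 [ 0.5179 -0.1964] 0.08228556933350145
tray 195 [ 0.5429 -0.255 ] 0.08235231491500102
tray 214 [ 0.5616 -0.3093] 0.08265010516670723
```

View pics/s5.png

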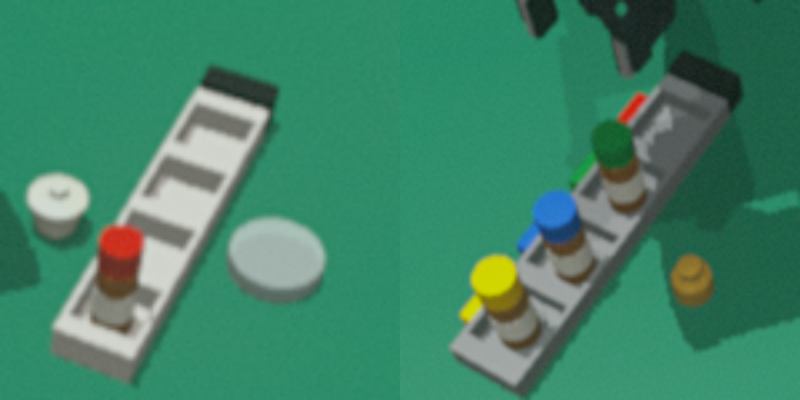

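The left half shows red standing upright in the rack's end well, farthest from the block. The right half shows the other three undisturbed in the tray. Green is next.

To row units: 13.1 cm / 75 = 0.1747, 12.8 cm / 75 = 0.1707.

Call:
play_rows([
  [0,0,0.04,0,0,0,0.4],
  [0,0,0.08,0,0,0,0.4],
  [0,0,0.12,0,0,0,0.4],
  [0,0,0.1533,0,0,0,0.4],
  [0,0,0.1707,0,0,0,0.4],
  [0,0,0.1747,0,0,0,0.4],
  [0,0,0.1747,0,0,0,0.4],
  [0,0,0.1747,0,0,0,-1],
  [0,0,0.1747,0,0,0,-1],
  [0,0,0.1747,0,0,0,-1],
  [0,0,0.1747,0,0,0,-1],
  [0,0,0.1747,0,0,0,-1],
  [0,0,0.1747,0,0,0,-1],
  [0,0,0.168,0,0,0,-1],
  [0,0,0.1467,0,0,0,-1],
  [0,0,0.1067,0,0,0,-1],
  [0,0,0.0667,0,0,0,-1],
  [0,0,0.0267,0,0,0,-1],
  [0,0,0.0133,0,0,0,-1],
  [0,0,0.0133,0,0,0,-1],
])

```text
t: 10.48
ee_pos: [0.5179, -0.1952, 0.1846]
tool_rot: [[-0.4, 0.916, 0.006], [0.916, 0.4, -0.002], [-0.005, 0.004, -1.0]]
wrist_force: [0.3, -0.6, -1.3]
gripper_width: 0.0269
grip_force: 39.3
```

To row units: 33.6 cm / 75 = 0.448, 33.3 cm / 75 = 0.444.

Call:
play_rows([
  [0.0133,0.0067,0,0,0,0,-1],
  [0.04,0.02,0,0,0,0,-1],
  [0.076,0.0387,0,0,0,0,-1],
  [0.116,0.06,0,0,0,0,-1],
  [0.1613,0.0827,0,0,0,0,-1],
  [0.2067,0.1053,0,0,0,0,-1],
  [0.2507,0.128,0,0,0,0,-1],
  [0.296,0.1507,0,0,0,0,-1],
  [0.34,0.1733,0,0,0,0,-1],
  [0.3853,0.196,0,0,0,0,-1],
  [0.4213,0.2147,0,0,0,0,-1],
  [0.444,0.2267,0,0,0,0,-1],
  [0.448,0.228,0,0,0,0,-1],
  [0.448,0.228,0,0,0,0,-1],
  [0.448,0.228,0.04,0,0,0,-1],
  [0.448,0.228,0.08,0,0,0,-1],
  [0.448,0.228,0.1067,0,0,0,-1],
  [0.448,0.228,0.1067,0,0,0,-1],
  [0.448,0.228,0.1067,0,0,0,-1],
])

```text
t: 12.07
ee_pos: [0.5368, 0.1805, 0.0998]
tool_rot: [[-0.399, 0.917, -0.004], [0.917, 0.399, -0.001], [0.0, -0.004, -1.0]]
wrist_force: [0.8, 0.1, -0.2]
gripper_width: 0.0269
grip_force: 39.4
```

To row units: 4 cm / 75 = 0.0533, 3.8 cm / 75 = 0.0507.

Call:
play_rows([
  [0,0,0.0133,0,0,0,-1],
  [0,0,0.0267,0,0,0,-1],
  [0,0,0.0373,0,0,0,-1],
  [0,0,0.0453,0,0,0,-1],
  [0,0,0.0507,0,0,0,-1],
  [0,0,0.0533,0,0,0,-1],
  [0,0,0.0533,0,0,0,-1],
  [0,0,0.0533,0,0,0,-1],
])

```text
t: 12.73
ee_pos: [0.5381, 0.1819, 0.0619]
tool_rot: [[-0.401, 0.916, -0.0], [0.916, 0.401, -0.0], [-0.0, -0.0, -1.0]]
wrist_force: [-2.4, -0.7, 6.0]
gripper_width: 0.0272
grip_force: 40.6
```

To row units: -40.1 cm / 75 = -0.5347, -39.5 cm / 75 = -0.5267.

Call:
play_rows([
  [0,0,0,0,0,0,-0.1],
  [0,0,0,0,0,0,0.2],
  [0,0,0,0,0,0,0.4],
  [0,0,0,0,0,0,0.4],
  [0,0,-0.0133,0,0,0,0.4],
  [0,0,-0.0533,0,0,0,0.4],
  [0,0,-0.1067,0,0,0,0.4],
  [0,0,-0.16,0,0,0,0.4],
  [-0.0467,-0.02,-0.1733,0,0,0,0.4],
  [-0.096,-0.0413,-0.1733,0,0,0,0.4],
  [-0.1453,-0.0627,-0.1733,0,0,0,0.4],
  [-0.1947,-0.084,-0.1733,0,0,0,0.4],
  [-0.244,-0.1053,-0.1733,0,0,0,0.4],
  [-0.2933,-0.1253,-0.1733,0,0,0,0.4],
  [-0.3427,-0.1467,-0.1733,0,0,0,0.4],
  [-0.392,-0.168,-0.1733,0,0,0,0.4],
  [-0.4413,-0.1893,-0.1733,0,0,0,0.4],
  [-0.4907,-0.2107,-0.1733,0,0,0,0.4],
  [-0.5267,-0.2253,-0.1733,0,0,0,0.4],
  [-0.5347,-0.2293,-0.1733,0,0,0,0.4],
])

```text
t: 14.4
ee_pos: [0.5414, -0.259, 0.1923]
tool_rot: [[-0.397, 0.918, 0.002], [0.918, 0.397, -0.002], [-0.003, 0.001, -1.0]]
wrist_force: [0.5, -0.4, -0.2]
gripper_width: 0.0595
grip_force: 0.0
```

To row units: 13.1 cm / 75 = 0.1747, 12.8 cm / 75 = 0.1707.

Call:
play_rows([
  [0,0,0.0133,0,0,0,0.4],
  [0,0,0.04,0,0,0,0.4],
  [0,0,0.08,0,0,0,0.4],
  [0,0,0.12,0,0,0,0.4],
  [0,0,0.1533,0,0,0,0.4],
  [0,0,0.1707,0,0,0,0.4],
  [0,0,0.1747,0,0,0,0.4],
  [0,0,0.1747,0,0,0,0.4],
  [0,0,0.1747,0,0,0,0.4],
])

```text
t: 15.15
ee_pos: [0.542, -0.2542, 0.0613]
tool_rot: [[-0.401, 0.916, 0.001], [0.916, 0.401, -0.001], [-0.001, 0.001, -1.0]]
wrist_force: [0.0, -0.8, 0.2]
gripper_width: 0.0598
grip_force: 0.0
```

Run:
```python
from rig import ctrl
from h import *
s=ctrl.read_state();print(s['ee_pos'],s['tool_rot'][:,0])
p,d=ctrl.grab_frame("scene");i=ctrl.camera_info("scene")
w=cloud(d,i)
for n,c in dict(rack=w[110:225,340:440],tray=w[190:345,150:290]).items():
  m=(c[...,2]>.078)&(c[...,2]<.09)
  k,l,st,_=cv2.connectedComponentsWithStats(m.astype(np.uint8))
  for j in range(1,k):
    q=c[l==j]
    if len(q)>10: print(n,len(q),np.round(cv2.minEnclosingCircle(q[:,:2].astype(np.float32))[0],4),q[:,2].mean())
b=np.hstack([cv2.resize(p[100:220,340:460],(400,400)),cv2.resize(p[190:340,150:300],(400,400))])
cv2.imwrite('pics/s6.png',b[:,:,::-1])
```

```text
[ 0.5420372  -0.25418754  0.06131428] [-0.40101319  0.91607173 -0.00099911]
rack 112 [0.5382 0.1795] 0.08173195062125013
rack 120 [0.5621 0.1256] 0.08185150347635455
tray 38 [ 0.5154 -0.2725] 0.08359371142907393
tray 81 [ 0.5438 -0.2583] 0.08255423249501158
tray 13 [ 0.5799 -0.2481] 0.08390637493115496
tray 215 [ 0.5613 -0.3085] 0.08248744133695401
```

View pics/s6.png

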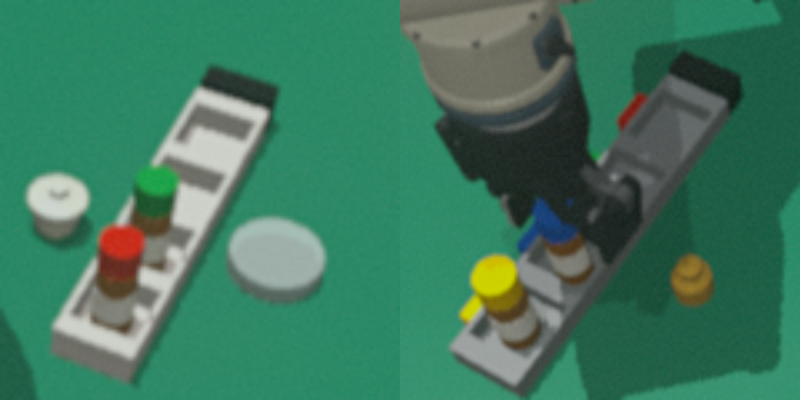

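Red and green stand upright in the two wells farthest from the rack block. The fingers straddle the blue cap at (557,215).

To row units: -12 cm / 75 = -0.16, -11 cm / 75 = -0.1467.

Call:
play_rows([
  [0,0,0,0,0,0,-1],
  [0,0,0,0,0,0,-1],
  [0,0,0,0,0,0,-1],
  [0,0,0,0,0,0,-1],
  [0,0,0,0,0,0,-1],
  [0,0,0,0,0,0,-1],
  [0,0,-0.0067,0,0,0,-1],
  [0,0,-0.0267,0,0,0,-1],
  [0,0,-0.0667,0,0,0,-1],
  [0,0,-0.1067,0,0,0,-1],
  [0,0,-0.1467,0,0,0,-1],
  [0,0,-0.16,0,0,0,-1],
  [0,0,-0.16,0,0,0,-1],
])

```text
t: 16.28
ee_pos: [0.5428, -0.2553, 0.1836]
tool_rot: [[-0.4, 0.916, 0.005], [0.916, 0.4, -0.003], [-0.004, 0.004, -1.0]]
wrist_force: [1.1, -0.2, -0.9]
gripper_width: 0.0266
grip_force: 39.4
```

To row units: 46.1 cm / 75 = 0.6147, 1.1 cm / 75 = 0.0147.

Call:
play_rows([
  [0.0133,0.0053,0,0,0,0,-1],
  [0.04,0.0147,0,0,0,0,-1],
  [0.08,0.0293,0,0,0,0,-1],
  [0.1267,0.0467,0,0,0,0,-1],
  [0.1733,0.0653,0,0,0,0,-1],
  [0.22,0.0827,0,0,0,0,-1],
  [0.2667,0.1,0,0,0,0,-1],
  [0.3133,0.1173,0,0,0,0,-1],
  [0.36,0.1347,0,0,0,0,-1],
  [0.4067,0.152,0,0,0,0,-1],
  [0.4533,0.1693,0,0,0,0,-1],
  [0.5,0.1867,0,0,0,0,-1],
  [0.5467,0.204,0,0,0,0,-1],
  [0.5867,0.2187,0,0,0,0,-1],
  [0.6067,0.2267,0,0,0,0,-1],
  [0.6147,0.2293,0,0,0,0,-1],
  [0.6147,0.2293,0.0133,0,0,0,-1],
  [0.6147,0.2293,0.0533,0,0,0,-1],
  [0.6147,0.2293,0.0933,0,0,0,-1],
  [0.6147,0.2293,0.1067,0,0,0,-1],
])

```text
t: 17.95
ee_pos: [0.511, 0.2342, 0.0955]
tool_rot: [[-0.399, 0.917, -0.007], [0.917, 0.399, -0.003], [-0.0, -0.008, -1.0]]
wrist_force: [-1.2, -0.2, -1.4]
gripper_width: 0.0273
grip_force: 39.5
```

Call:
play_rows([
  [0,0,0,0,0,0,-1],
  [0,0,0,0,0,0,-1],
])

```text
t: 18.12
ee_pos: [0.5138, 0.2357, 0.0996]
tool_rot: [[-0.399, 0.917, -0.002], [0.917, 0.399, -0.001], [-0.0, -0.002, -1.0]]
wrist_force: [0.0, -0.5, -0.6]
gripper_width: 0.0268
grip_force: 39.5
```

To row units: 3.9 cm / 75 = 0.052, 3.8 cm / 75 = 0.0507.

Call:
play_rows([
  [0,0,0.0133,0,0,0,-1],
  [0,0,0.0267,0,0,0,-1],
  [0,0,0.0373,0,0,0,-1],
  [0,0,0.0453,0,0,0,-1],
  [0,0,0.0507,0,0,0,-1],
  [0,0,0.052,0,0,0,-1],
  [0,0,0.052,0,0,0,-1],
  [0,0,0.052,0,0,0,-1],
])

```text
t: 18.78
ee_pos: [0.5141, 0.2369, 0.0615]
tool_rot: [[-0.401, 0.916, -0.0], [0.916, 0.401, -0.0], [0.0, -0.0, -1.0]]
wrist_force: [-1.9, -1.0, 4.1]
gripper_width: 0.027
grip_force: 39.8
```

To row units: -13 cm / 75 = -0.1733, -12 cm / 75 = -0.16.

Call:
play_rows([
  [0,0,0,0,0,0,-0.1],
  [0,0,0,0,0,0,0.2],
  [0,0,0,0,0,0,0.4],
  [0,0,0,0,0,0,0.4],
  [0,0,-0.0133,0,0,0,0.4],
  [0,0,-0.0533,0,0,0,0.4],
  [0,0,-0.1067,0,0,0,0.4],
  [0,0,-0.16,0,0,0,0.4],
  [0,0,-0.1733,0,0,0,0.4],
])

```text
t: 19.53
ee_pos: [0.5171, 0.2381, 0.1979]
tool_rot: [[-0.4, 0.916, 0.008], [0.916, 0.4, 0.004], [-0.0, 0.009, -1.0]]
wrist_force: [1.2, 1.1, -0.6]
gripper_width: 0.0599
grip_force: 0.0
```

To row units: -51.7 cm / 75 = -0.6893, -50.5 cm / 75 = -0.6733.

Call:
play_rows([
  [-0.0267,-0.0093,0,0,0,0,0.4],
  [-0.0733,-0.0253,0,0,0,0,0.4],
  [-0.12,-0.0413,0,0,0,0,0.4],
  [-0.1667,-0.0573,0,0,0,0,0.4],
  [-0.2133,-0.0733,0,0,0,0,0.4],
  [-0.26,-0.0893,0,0,0,0,0.4],
  [-0.3067,-0.1053,0,0,0,0,0.4],
  [-0.3533,-0.1213,0,0,0,0,0.4],
  [-0.4,-0.1373,0,0,0,0,0.4],
  [-0.4467,-0.1533,0,0,0,0,0.4],
  [-0.4933,-0.1693,0,0,0,0,0.4],
  [-0.54,-0.1853,0,0,0,0,0.4],
  [-0.5867,-0.2013,0,0,0,0,0.4],
  [-0.6333,-0.2173,0,0,0,0,0.4],
  [-0.6733,-0.2307,0,0,0,0,0.4],
  [-0.6893,-0.236,0,0,0,0,0.4],
  [-0.6893,-0.236,0,0,0,0,0.4],
  [-0.6893,-0.236,0,0,0,0,0.4],
  [-0.6893,-0.236,0,0,0,0,0.4],
])

```text
t: 21.12
ee_pos: [0.5587, -0.3064, 0.1912]
tool_rot: [[-0.401, 0.916, -0.001], [0.916, 0.401, 0.001], [0.001, -0.0, -1.0]]
wrist_force: [0.5, 0.3, 0.7]
gripper_width: 0.0593
grip_force: 0.0
```

Call:
play_rows([
  [0,0,0.0133,0,0,0,0.4],
  [0,0,0.04,0,0,0,0.4],
  [0,0,0.08,0,0,0,0.4],
  [0,0,0.12,0,0,0,0.4],
  [0,0,0.1533,0,0,0,0.4],
  [0,0,0.1707,0,0,0,0.4],
  [0,0,0.1747,0,0,0,0.4],
  [0,0,0.1747,0,0,0,0.4],
  [0,0,0.1747,0,0,0,0.4],
])

```text
t: 21.87
ee_pos: [0.5599, -0.3077, 0.0613]
tool_rot: [[-0.401, 0.916, 0.001], [0.916, 0.401, -0.001], [-0.001, 0.001, -1.0]]
wrist_force: [-0.4, -0.7, 0.7]
gripper_width: 0.0601
grip_force: 0.0
```

To row units: -12 cm / 75 = -0.16, -11 cm / 75 = -0.1467.

Call:
play_rows([
  [0,0,0,0,0,0,-1],
  [0,0,0,0,0,0,-1],
  [0,0,0,0,0,0,-1],
  [0,0,0,0,0,0,-1],
  [0,0,0,0,0,0,-1],
  [0,0,0,0,0,0,-1],
  [0,0,-0.0067,0,0,0,-1],
  [0,0,-0.0267,0,0,0,-1],
  [0,0,-0.0667,0,0,0,-1],
  [0,0,-0.1067,0,0,0,-1],
  [0,0,-0.1467,0,0,0,-1],
  [0,0,-0.16,0,0,0,-1],
  [0,0,-0.16,0,0,0,-1],
])

```text
t: 22.95
ee_pos: [0.5609, -0.3088, 0.1846]
tool_rot: [[-0.4, 0.916, 0.006], [0.916, 0.4, -0.003], [-0.006, 0.004, -1.0]]
wrist_force: [1.3, -0.5, -0.5]
gripper_width: 0.0269
grip_force: 39.4
```

Call:
play_rows([
  [0.0133,0.004,0,0,0,0,-1],
  [0.0427,0.0133,0,0,0,0,-1],
  [0.0867,0.0267,0,0,0,0,-1],
  [0.1333,0.0413,0,0,0,0,-1],
  [0.18,0.0547,0,0,0,0,-1],
  [0.2267,0.0693,0,0,0,0,-1],
  [0.2733,0.084,0,0,0,0,-1],
  [0.32,0.0987,0,0,0,0,-1],
  [0.3667,0.112,0,0,0,0,-1],
  [0.4133,0.1267,0,0,0,0,-1],
  [0.46,0.1413,0,0,0,0,-1],
  [0.5067,0.156,0,0,0,0,-1],
  [0.5533,0.1693,0,0,0,0,-1],
  [0.6,0.184,0,0,0,0,-1],
  [0.6467,0.1987,0,0,0,0,-1],
  [0.6933,0.2133,0,0,0,0,-1],
  [0.7373,0.2267,0,0,0,0,-1],
  [0.7627,0.2333,0,0,0,0,-1],
  [0.7693,0.236,0,0,0,0,-1],
  [0.7693,0.236,0,0,0,0,-1],
])

```text
t: 24.62
ee_pos: [0.4884, 0.2927, 0.1785]
tool_rot: [[-0.403, 0.915, -0.003], [0.915, 0.403, -0.002], [-0.0, -0.003, -1.0]]
wrist_force: [0.6, -0.8, -0.5]
gripper_width: 0.0264
grip_force: 39.4
```

Call:
play_rows([
  [0,0,0.0133,0,0,0,-1],
  [0,0,0.0533,0,0,0,-1],
  [0,0,0.0933,0,0,0,-1],
  [0,0,0.1067,0,0,0,-1],
  [0,0,0.1067,0,0,0,-1],
  [0,0,0.1067,0,0,0,-1],
])

```text
t: 25.12
ee_pos: [0.4901, 0.2907, 0.0998]
tool_rot: [[-0.399, 0.917, -0.002], [0.917, 0.399, -0.001], [-0.0, -0.002, -1.0]]
wrist_force: [0.6, -0.1, 0.3]
gripper_width: 0.0266
grip_force: 39.5
```

To row units: 3.9 cm / 75 = 0.052, 3.8 cm / 75 = 0.0507.

Call:
play_rows([
  [0,0,0.0133,0,0,0,-1],
  [0,0,0.0267,0,0,0,-1],
  [0,0,0.0373,0,0,0,-1],
  [0,0,0.0453,0,0,0,-1],
  [0,0,0.0507,0,0,0,-1],
  [0,0,0.052,0,0,0,-1],
  [0,0,0.052,0,0,0,-1],
  [0,0,0.052,0,0,0,-1],
])

```text
t: 25.78
ee_pos: [0.4901, 0.2919, 0.0619]
tool_rot: [[-0.401, 0.916, -0.0], [0.916, 0.401, -0.0], [0.0, -0.0, -1.0]]
wrist_force: [-2.1, -1.2, 6.7]
gripper_width: 0.0268
grip_force: 39.9
```

Call:
play_rows([
  [0,0,0,0,0,0,-0.1],
  [0,0,0,0,0,0,0.2],
  [0,0,0,0,0,0,0.4],
  [0,0,0,0,0,0,0.4],
  [0,0,-0.0133,0,0,0,0.4],
  [0,0,-0.0533,0,0,0,0.4],
  [0,0,-0.1067,0,0,0,0.4],
  [0,0,-0.16,0,0,0,0.4],
  [0,0,-0.2133,0,0,0,0.4],
  [0,0,-0.2667,0,0,0,0.4],
  [0,0,-0.2933,0,0,0,0.4],
  [0,0,-0.2933,0,0,0,0.4],
  [0,0,-0.2933,0,0,0,0.4],
  [0,0,-0.2933,0,0,0,0.4],
])

```text
t: 26.95
ee_pos: [0.4896, 0.2915, 0.2808]
tool_rot: [[-0.4, 0.916, -0.001], [0.916, 0.4, -0.001], [-0.0, -0.001, -1.0]]
wrist_force: [0.4, 0.1, -0.1]
gripper_width: 0.0601
grip_force: 0.0
```

Run:
```python
from rig import ctrl
from h import *
i=ctrl.camera_info("wrist");p,d=ctrl.grab_frame("wrist");w=cloud(d,i)
m=(w[...,2]>.078)&(w[...,2]<.09);k,l,st,_=cv2.connectedComponentsWithStats(m.astype(np.uint8))
for j in range(1,k):
    q=w[l==j]
    if len(q)>50:
        c=np.array(cv2.minEnclosingCircle(q[:,:2].astype(np.float32))[0])-[.5267,.2096]
        print(len(q),np.round([c@[.9164,.4],c@[-.4,.9164],q[:,2].mean()],4),p[l==j].mean(0).round())
b=ctrl.grab_frame("scene")[0][80:260,300:500]
cv2.imwrite('pics/f.png',np.hstack([cv2.resize(p,(426,400)),cv2.resize(b,(374,400))])[:,:,::-1])
```

```text
682 [-0.0012  0.0905  0.0832] [170. 136.   5.]
619 [-0.0007  0.0303  0.083 ] [ 40.  86. 154.]
555 [-0.0018 -0.0301  0.0829] [ 40. 163.  75.]
710 [ 0.321  -0.0648  0.0842] [89. 55. 22.]
507 [-0.001  -0.0892  0.0828] [201.  17.   8.]
```

View pics/f.png

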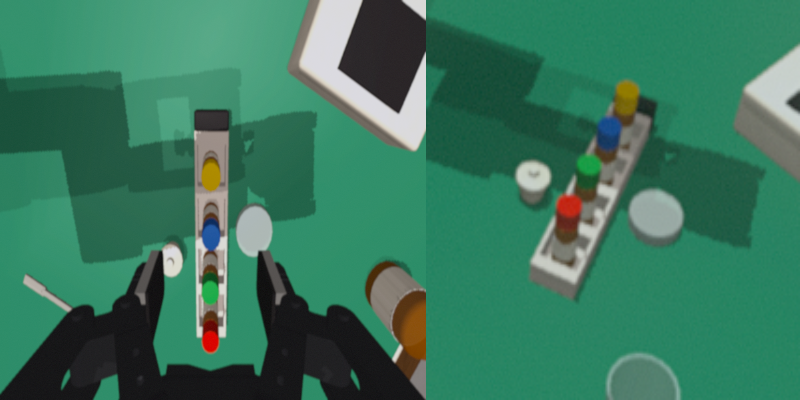

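All four vials stand upright within 2 mm of their well centres. From the rack's block outward they are yellow (211,175), blue (211,233), green (210,290) and red (210,340), the reverse of the tray order. The gripper is clear of everything.

```bash
python3 -c "
from rig import ctrl
print(ctrl.close_job())"
```

```text
the job is handed in; nothing more can be done
None
```

The four vials are in the rack in reverse order, upright and within 2 mm of their well centres. I handed the job in at about 27 s of robot time; no verdict was returned.

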